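# Index the jam carousel and hold the lid press

### The job

Turn the carousel by the black handle on its centre post until the jar with the orange lid clicks into place under the lid press. Then push the press's black knob down 25 mm, so that the red band on its stem is half sunk in the collar, keep it there for three seconds and finish while still holding it down. Do not push the knob to the bottom of its travel, press no other jar, keep the jars standing in their seats and leave the bowl, the honey jar and the spatula alone.

Things in the scene. Friction and masses are not known exactly. Their poses are not given: they have to be found in the camera images.
- station: Fixed lid-press station. Origin: worktop level on the carousel's vertical axis; y points level to the press, z up. Carousel: wooden disc 330 mm across, top at 28 mm, three seats 120 mm from the axis, 60 degrees apart. Green press column centred at y = 200 mm; green head 40 mm wide in x, y = 95 to 215 mm, 130 to 160 mm above the worktop, steel collar up to 165 mm.
- carousel (a joint): Carousel angle, rad, counter-clockwise positive seen from above; 0 at the start with the white-lidded jar under the press. Spring detents at -1.047, 0 and +1.047 (60 degrees) pull it in from about 0.45 rad away; end stops at +-1.2. Turning past a detent takes up to about 0.2 N m.
- turn_handle: Black bar on top of the carousel's steel centre post, turning with it: 64 mm long along its x, 14 mm thick along its y, 26 mm high. Origin: centre of its underside, on the carousel axis, 197 mm above the worktop (top at 223 mm). Free space all round for fingers.
- press_axis (a point): Point on the press's vertical axis at the top of its steel collar, 165 mm above the worktop and 120 mm from the carousel axis; fixed.
- plunger (a joint): How far the press knob is pushed down, m: 0 at rest (up), 0.040 at the bottom; wanted 0.025. The spring returns it. The pad meets a jar's lid at about 0.012; from there the push grows by about 0.55 N per mm: about 3 N at 0.012, about 11 N at 0.025.
- press_knob: Black round knob on top of the press stem, 44 mm across, 20 mm high, flat top, moves straight down. Origin: centre of its underside, 210 mm above the worktop at rest (top at 230 mm). An 8 mm high red band on the stem lies 21 to 29 mm above the collar at rest; at 25 mm of travel its middle is level with the collar's top.
- press_pad: Black rubber disc under the press head, 40 mm across, 10 mm thick, sprung on the stem, that presses on the lid. Origin: centre of its underside, 110 mm above the worktop at rest, 12 mm above the jars' lids.
- jar_orange: Filled jam jar with an orange screw lid, 58 mm across, 70 mm high to the lid's top, about 0.2 kg, loose in a shallow seat of the carousel. Origin: centre of its underside; z up. Starts 60 degrees to one side or the other of the press.
- jar_green: Filled jam jar with a green screw lid, 58 mm across, 70 mm high to the lid's top, about 0.2 kg, loose in a shallow seat of the carousel. Origin: centre of its underside; z up. Starts opposite the orange one.
- jar_white: Filled jam jar with a white screw lid, 58 mm across, 70 mm high to the lid's top, about 0.2 kg, loose in a shallow seat of the carousel. Origin: centre of its underside; z up. Starts under the press.
- bowl: Bystander: empty yellow bowl, 150 mm across, 70 mm high. Origin: centre of its underside.
- honey: Bystander: large honey jar with a brass lid, 80 mm across, 115 mm high. Origin: centre of its underside.
- spatula: Bystander: green spatula lying flat on the worktop, handle towards its -x. Origin: centre of its underside.

How it is judged:
By the outcome, as a careful person would: the job done as asked, in the order asked, and still so for the second after the job is handed in, while the arm keeps its last pose, push and grip.
It also fails if it takes over 43 s, if anything falls off the work surface, if the arm or the gripper's body presses on something with over 40 N, if the wrist force passes 120 N, or if a joint passes its speed limit or range.

### The arm

A 6-joint arm with a two-finger parallel gripper is mounted at the origin on the work surface. World frame = base frame: x ahead of the robot, y to its left, z up, the work surface at z = 0. Lengths are in m, angles in rad, forces in N, time in s.
With the tool pointing down it reaches from about 0.25 to 0.725 m from the base axis. Payload 4 kg.
Tool frame: the origin (TCP) lies on the front face of the gripper's body, between the roots of the fingers; the fingertips stand 73 mm ahead of it and the grasp point (between the pads) lies 54 mm ahead of it; z points along the fingers, y is the line along which they close (so a half turn about z gives the same grasp; the last joint's range is limited). The gripper opens to 85 mm and grips with 20 to 120 N. Pads are 22 mm wide; open, the fingers measure 114 mm over their backs; the gripper's body (76 mm by 85 mm) begins 54 mm behind the grasp point. The pads swing forward as they close: fully open they stand 13 mm farther back than shut.
Start: joints at [1.141, 0.241, 0.005, 1.335, 0, 1.571], TCP at [0.208, 0.455, 0.304] pointing down, gripper open.
Joint ranges: [-2.72, 2.72], [-1.05, 1.87], [-1.09, 1.28], [-1.99, 2.15], [-1.42, 1.44], [-3.14, 3.14]. Speed limits (rad/s): [2.79, 2.79, 3.14, 3.14, 3.14, 3.14].

### API

Orientations are given as a unit quaternion [x, y, z, w].
In Python, from workcell import bot gives the robot as it stands. The module is installed in compiled form; this text tells all that it offers.
- The arm moves only by the tool step_arm, never from a script. Its argument "rows" is a list of rows, each a list of 2 entries, a list of its own where there are three numbers: the shift along the tool's x, y, z in mm, then the turn about the tool's z in degrees. A call has 1 to 12 rows; each row is the pose to reach, as a shift and turn from the pose commanded when the call began, along the tool's axes at that moment; what a row does not reach only later rows make up. A row lasts 1/8 s, in which the tool goes at most 62.5 mm and 10.7 degrees, less where a joint would pass 70% of its speed; a pose out of reach is approached as far as the arm can. A call with a gripper value outside its range is refused whole. "claw" is the gripper's target within -1 to 1 (shut at 1, half-way at 0, fully open at -1), set as the call begins (left out, the last holds). The fingers move at their own pace and stop on an object; the grip force is fixed at half the most. Time passes only in rows, so rows that repeat a pose let the fingers close. It gives the time, the measured TCP pose, the force, the opening and the grip force at its end, in the units of the state.
- bot.get_obs(): the state, without advancing time (a new reading comes with each control period).
- bot.camera(name): name is "scene" or "top" or "wrist"; returns (picture, depth): 384x512x3 uint8, red, green, blue; 384x512 float32, m along the optical axis (not along the pixel's ray), 0 where there is no reading.
- bot.camera_params(name): a dict with "fx", "fy", "cx", "cy" (pixels), "D" ([k1, k2, p1, p2, k3] as OpenCV has them; the pictures are not rectified), "pose" (4x4, takes a point from camera to world coordinates). Camera axes: x right, y up, looking along -z (the intrinsics and any distortion apply to the point x, -y, -z); pixel columns grow to the right and rows downward; lengths in m; the calibration is good to about 2 mm. A picture is of the moment at which its call begins: read the wrist's pose just before it. camera_params takes no time and is no camera call; for the wrist camera it gives the pose at the moment of the call.
- bot.job_done(): hands the job in; it is judged then, once.
Trained networks look in the newest picture that a camera, given by its name, has taken for a name from the list of things; names that differ only in an ending like _2 or _b are one class to them, and where a whole thing is asked for, a point or a joint stands for the part that bears it (a point fixed in the world has none). Each returns a list of dicts, best first, with "score" (0 to 1); they miss things now and then, are a little off and sometimes report something else, mostly with a low value. They report only what shows in the picture. A call takes as long as a camera call.
- bot.trace(target, camera): "pixels" (384x512 bool, what is visible of it) and "uv" ([column, row] in pixels, amid what is visible of it).
The state is a dict: "clock": time; "joint_pos": joint angles; "joint_vel": joint speeds; "tau": joint torques, N m; "eef_pos": TCP position; "tool_rot": TCP orientation; "ft_force": force on the tool from outside, world axes, zero at the start; "ft_torque": the same for the moment, N m; "grip_width": finger opening in m; "grasp_force": force on a finger pad.
Only numpy, scipy, OpenCV 4.12 (cv2) and the standard library are available. Lean on these libraries where they do the work, as an engineer would, in place of code of your own. Each camera call takes 0.05 s, during which the arm holds its last target. There are 200 camera calls.

## Working session

There is one attempt and no reset: what is moved stays moved. The work goes in short steps, Python scripts to look and compute and a tool call to move; the robot and the scene stay as the last step left them, time stands still between calls to the robot, and variables do not carry over. Pictures are saved under pics/ and viewed, at most 10 in all, crops included, and the job is handed in when it is done.

Besides the shell and the picture viewer there is one more tool, called after "Request:" as name([rows], argument=value, ...), one row to a line, values as JSON. step_arm: Moves the arm, as the interface text tells. Its arguments: {"type":"object","properties":{"rows":{"type":"array"},"claw":{"type":"number"}},"required":["rows"]}

```bash
mkdir -p pics
cat > h.py <<'E'
import numpy as np, cv2
from workcell import bot
def world(cam,uv,d):
    p=bot.camera_params(cam);K=np.array([[p['fx'],0,p['cx']],[0,p['fy'],p['cy']],[0,0,1.]])
    uv=np.asarray(uv,float).reshape(-1,1,2);n=cv2.undistortPoints(uv,K,np.array(p['D'],float)).reshape(-1,2)
    d=np.asarray(d,float).reshape(-1);c=np.c_[n[:,0]*d,-n[:,1]*d,-d]
    T=np.array(p['pose']);return c@T[:3,:3].T+T[:3,3]
def cloud(name,cam,depth):
    r=bot.trace(name,cam)
    if not r: return None,None
    m=r[0]['pixels']&(depth>0);v,u=np.nonzero(m)
    return r[0],world(cam,np.c_[u,v],depth[m])
E
python3 - <<'E'
from h import *
ims=[]
for c in ['top','scene']:
    im,d=bot.camera(c);ims.append(im)
    for n in ['turn_handle','press_knob','jar_orange','jar_green','jar_white']:
        r,P=cloud(n,c,d)
        if r is None: print(c,n,None);continue
        z=np.percentile(P[:,2],95);T=P[abs(P[:,2]-z)<.006]
        print(c,n,round(r['score'],2),np.round(r['uv']),len(P),'top z',z.round(4),'mean',T.mean(0).round(4),'mid',((T.min(0)+T.max(0))/2).round(4),'ext',np.ptp(T,axis=0).round(3))
        if n=='turn_handle':
            print(cv2.minAreaRect(T[:,:2].astype(np.float32)*1000))
for c,i in zip('ab',ims): cv2.imwrite(f'pics/{c}.png',i[...,::-1])
o=bot.get_obs();print({k:np.round(v,3) for k,v in o.items()})
E
```

```text
top turn_handle 0.57 [199. 193.] 567 top z 0.1187 mean [0.5589 0.1728 0.1158] mid [0.5595 0.1718 0.1169] ext [0.068 0.065 0.008]
((558.6087646484375, 172.38555908203125), (65.27960968017578, 65.70972442626953), 44.5986442565918)
top press_knob 0.47 [265. 203.] 196 top z 0.2335 mean [ 0.5177 -0.0123  0.2306] mid [ 0.5176 -0.0123  0.2312] ext [0.04  0.04  0.008]
top jar_orange 0.71 [292. 232.] 303 top z 0.1013 mean [ 0.4436 -0.106   0.0982] mid [ 0.4444 -0.107   0.0994] ext [0.05  0.05  0.008]
top jar_green 0.51 [270. 170.] 307 top z 0.1012 mean [ 0.6368 -0.0291  0.0983] mid [ 0.637  -0.0284  0.1   ] ext [0.049 0.048 0.01 ]
top jar_white 0.53 [304. 185.] 154 top z 0.2261 mean [ 0.5631 -0.123   0.2228] mid [ 0.563  -0.1227  0.2237] ext [0.06  0.033 0.007]
scene turn_handle 0.67 [206. 156.] 118 top z 0.2229 mean [ 0.5682 -0.1178  0.2213] mid [ 0.5657 -0.118   0.2207] ext [0.058 0.029 0.007]
((565.37109375, -120.013427734375), (62.908565521240234, 13.66431713104248), 23.234874725341797)
scene press_knob 0.56 [246. 153.] 182 top z 0.2302 mean [ 0.5221 -0.008   0.2285] mid [ 0.5197 -0.0086 
[... 253 characters left out ...]
 [ 0.6379 -0.0247  0.0959] ext [0.049 0.047 0.007]
scene jar_white 0.86 [254. 201.] 441 top z 0.0981 mean [ 0.5305 -0.0043  0.0964] mid [ 0.5267 -0.0073  0.0962] ext [0.039 0.048 0.008]
{'clock': np.float64(0.6), 'joint_pos': array([ 1.141,  0.241,  0.005,  1.335, -0.   ,  1.571]), 'joint_vel': array([ 0.   ,  0.   ,  0.   ,  0.001, -0.   ,  0.001]), 'tau': array([ 0.0000e+00, -3.7197e+01,  2.5257e+01,  1.0000e-03, -0.0000e+00,
       -0.0000e+00]), 'eef_pos': array([0.208, 0.455, 0.304]), 'tool_rot': array([ 0.213,  0.977, -0.   ,  0.   ]), 'ft_force': array([0.602, 1.017, 0.2  ]), 'ft_torque': array([ 0.009, -0.039, -0.014]), 'grasp_force': np.float64(0.0), 'grip_width': np.float64(0.085)}
```

```bash
python3 -c "
import cv2,numpy as np
a=cv2.imread('pics/a.png');b=cv2.imread('pics/b.png')
cv2.imwrite('pics/ab.png',np.hstack([cv2.resize(a[110:300,150:400],(400,304)),cv2.resize(b[90:290,120:370],(400,304))]))"
```

```text
(no output)
```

View pics/ab.png

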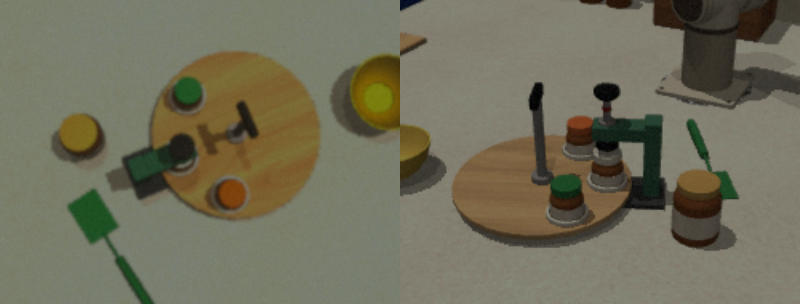

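View pics/a.png

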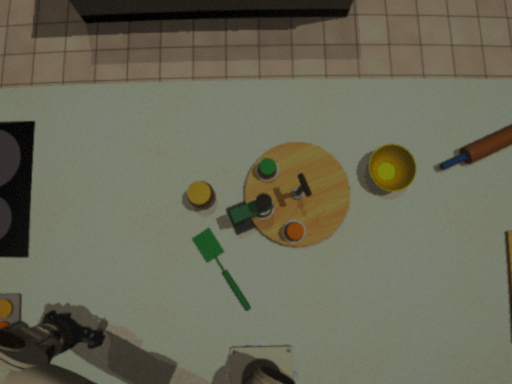

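The top view shows the orange jar at (294,231), the green one at (267,168), the handle at (304,185) and the knob at (265,204). The network's top "turn_handle" at (199,193) is really the honey jar, and its top "jar_white" is the handle. Handle and knob come out 119 mm apart, against 120 mm given, so the measurement holds. Orange is 60° counter-clockwise of the press, so the carousel must turn −60°. I'll hover over the handle first.

Request:
step_arm([
  [[0,0,-60],0],
  [[-60,-40,-66],-10],
  [[-110,-73,-66],-20],
  [[-165,-110,-66],-30],
  [[-220,-146,-66],-40],
  [[-275,-183,-66],-47],
  [[-330,-220,-66],-47],
  [[-385,-256,-66],-47],
  [[-440,-293,-66],-47],
  [[-495,-330,-66],-47],
  [[-550,-366,-66],-47],
  [[-564,-376,-66],-47],
], claw=-1)

```text
clock: 2.1
eef_pos: [0.5504, -0.1, 0.3701]
tool_rot: [-0.194, 0.981, 0.0, 0.0]
ft_force: [1.5, 0.2, 0.5]
grip_width: 0.0853
grasp_force: 0.0
```

Run:
```python
from h import *
im,d=bot.camera('wrist');o=bot.get_obs();print(o['clock'],o['eef_pos'].round(4),o['tool_rot'].round(4),o['joint_pos'].round(2),np.round(o['ft_force'],1))
for n in ['turn_handle','press_knob','jar_white']:
    r,P=cloud(n,'wrist',d)
    if r is None: print(n);continue
    for lo,hi in [(.214,.226),(.226,.238)]:
        T=P[(P[:,2]>lo)&(P[:,2]<hi)]
        if len(T)>30: print(n,round(r['score'],2),r['uv'],lo,len(T),T.mean(0).round(4),[np.round(x,1) for x in cv2.minAreaRect(T[:,:2].astype(np.float32)*1000)])
cv2.imwrite('pics/w1.png',im[...,::-1])
```

```text
2.15 [ 0.5534 -0.1063  0.368 ] [-1.909e-01  9.816e-01 -2.600e-03  1.000e-04] [-0.19  0.35  0.33  1.54 -0.   -0.57] [ 5.  -3.1  0.5]
turn_handle 0.72 [222.3, 198.9] 0.214 1341 [ 0.5606 -0.1246  0.2199] [array([ 562.2, -124.6]), array([62.1, 14.1]), np.float64(21.4)]
press_knob 0.57 [378.9, 201.6] 0.214 245 [ 0.5126 -0.0277  0.2219] [array([514.2, -24.4]), array([15.2, 41.1]), np.float64(76.2)]
press_knob 0.57 [378.9, 201.6] 0.226 2345 [ 0.5169 -0.0114  0.2279] [array([517.5, -10.6]), array([42.1, 41.5]), np.float64(77.2)]
```

View pics/w1.png

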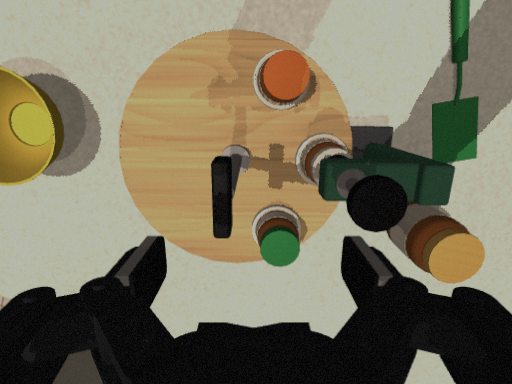

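The wrist picture was taken while the arm was still settling. It shows the handle at (222,199), the knob at (377,203), orange at (285,77) and green at (280,247). I'll settle, then measure again.

Request:
step_arm([
  [[0,0,0],0],
  [[0,0,0],0],
  [[0,0,0],0],
])

```text
clock: 2.68
eef_pos: [0.5493, -0.0969, 0.3706]
tool_rot: [-0.195, 0.981, -0.0, 0.0]
ft_force: [-0.7, -0.3, 0.3]
grip_width: 0.0852
grasp_force: 0.0
```

```bash
cat > m.py <<'E'
from h import *
from scipy.spatial.transform import Rotation as R
im,d=bot.camera('wrist');o=bot.get_obs();print(o['clock'],o['eef_pos'].round(4),o['tool_rot'].round(4),np.round(o['ft_force'],1))
M=R.from_quat(o['tool_rot']).as_matrix();print('tool y angle',np.degrees(np.arctan2(M[1,1],M[0,1])))
for n,lo,hi in [('turn_handle',.214,.228),('press_knob',.19,.238)]:
    r,P=cloud(n,'wrist',d)
    if r is None: print(n);continue
    T=P[(P[:,2]>lo)&(P[:,2]<hi)];T=T[T[:,2]>np.percentile(T[:,2],80)-.005]
    q=cv2.minAreaRect(T[:,:2].astype(np.float32)*1000);c=np.r_[np.array(q[0])/1000,T[:,2].mean()]
    print(n,round(r['score'],2),c.round(4),np.round(q[1],1),round(q[2],1),'tool shift mm',(1000*(c-o['eef_pos'])@M).round(1))
cv2.imwrite('pics/w.png',im[...,::-1])
E
python3 m.py
```

```text
2.725 [ 0.5493 -0.0971  0.3705] [-1.947e-01  9.809e-01 -1.000e-04  4.000e-04] [ 0.1 -0.2 -0.2]
tool y angle 112.45811800475279
turn_handle 0.57 [ 0.5618 -0.1215  0.2219] [62.7 14.3] 21.7 tool shift mm [ -2.1 -27.2 148.5]
press_knob 0.65 [ 0.518  -0.0107  0.2292] [42.7 42.2] 54.9 tool shift mm [ -4.   91.9 141.2]
```

Request:
step_arm([
  [[-2,-14,0],0],
  [[-2,-27,0],0],
  [[-2,-27,25],0],
  [[-2,-27,50],0],
  [[-2,-27,75],0],
  [[-2,-27,95],0],
  [[-2,-27,102],0],
  [[-2,-27,102],0],
  [[-2,-27,102],0],
])

```text
clock: 3.95
eef_pos: [0.5622, -0.1226, 0.2689]
tool_rot: [-0.194, 0.981, -0.0, 0.001]
ft_force: [0.5, -0.2, 0.3]
grip_width: 0.0857
grasp_force: 0.0
```

Request:
step_arm([
  [[0,0,0],0],
  [[0,0,0],0],
  [[0,0,0],0],
  [[0,0,0],0],
  [[0,0,0],0],
  [[0,0,0],0],
  [[0,0,0],0],
  [[0,0,0],0],
], claw=1)

```text
clock: 4.95
eef_pos: [0.5619, -0.1226, 0.2684]
tool_rot: [-0.194, 0.981, -0.001, 0.0]
ft_force: [-0.2, -4.2, 3.4]
grip_width: 0.0135
grasp_force: 58.8
```

Request:
step_arm([
  [[0,0,0],3],
  [[0,0,0],8],
  [[0,0,0],13],
  [[0,0,0],19],
  [[0,0,0],25],
  [[0,0,0],31],
  [[0,0,0],37],
  [[0,0,0],43],
  [[0,0,0],49],
  [[0,0,0],54],
  [[0,0,0],58],
  [[0,0,0],60],
])

```text
clock: 6.45
eef_pos: [0.5619, -0.1222, 0.2683]
tool_rot: [0.323, 0.946, 0.0, 0.001]
ft_force: [-0.0, -2.5, 3.8]
grip_width: 0.0136
grasp_force: 58.9
```

Request:
step_arm([
  [[0,0,0],0],
  [[0,0,0],0],
  [[0,0,0],0],
  [[0,0,0],0],
])

```text
clock: 6.95
eef_pos: [0.562, -0.1222, 0.2683]
tool_rot: [0.322, 0.947, 0.0, 0.001]
ft_force: [-0.3, -2.5, 5.2]
grip_width: 0.0136
grasp_force: 59.2
```

Run:
```python
from h import *
from scipy.spatial.transform import Rotation as R
o=bot.get_obs();M=R.from_quat(o['tool_rot']).as_matrix();print(np.degrees(np.arctan2(M[1,1],M[0,1])),o['ft_torque'],o['ft_force'],o['joint_pos'].round(2))
ims=[]
for c in ['top','scene']:
    im,d=bot.camera(c);ims.append(im)
    for n in ['jar_orange','jar_white']:
        r,P=cloud(n,c,d)
        if r: print(c,n,round(r['score'],2),np.round(r['uv']),P.mean(0).round(3))
a,b=ims
cv2.imwrite('pics/t.png',np.hstack([cv2.resize(a[110:300,150:400],(400,304)),cv2.resize(b[90:290,120:370],(400,304))])[...,::-1])
```

```text
52.41847119208261 [-0.51488989 -0.11076691  0.00714387] [-0.34395856 -2.47258346  5.23880178] [-0.21  0.41  0.14  1.31  0.    0.44]
top jar_orange 0.48 [212. 249.] [0.367 0.134 0.007]
scene jar_orange 0.73 [251. 202.] [ 0.534 -0.001  0.071]
scene jar_white 0.91 [223. 221.] [ 0.65  -0.021  0.074]
```

View pics/t.png

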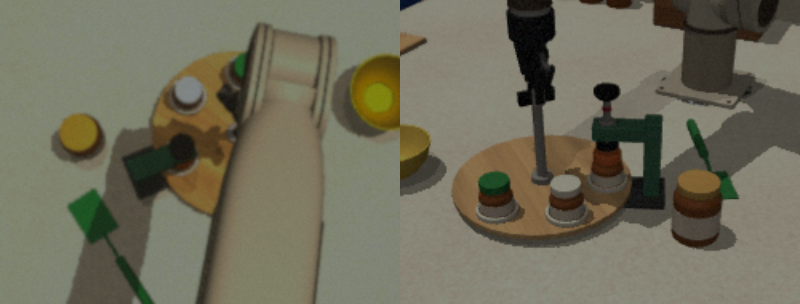

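The orange jar is under the press (scene crop about (607,160)), with white and green upright beside it. The moment about the vertical is close to zero, so the carousel sits in its detent. Next I release, lift, and move over the knob with the fingers shut.

Request:
step_arm([
  [[0,0,0],0],
  [[0,0,0],0],
  [[0,0,0],0],
  [[0,0,0],0],
  [[0,0,0],0],
  [[0,0,-20],0],
  [[0,0,-50],0],
  [[0,0,-80],0],
  [[0,0,-90],0],
  [[0,0,-90],0],
], claw=-1)

```text
clock: 8.5
eef_pos: [0.5618, -0.1223, 0.3581]
tool_rot: [0.322, 0.947, 0.0, 0.001]
ft_force: [0.3, 1.1, -0.6]
grip_width: 0.0853
grasp_force: 0.0
```

Request:
step_arm([
  [[20,12,0],0],
  [[50,30,0],0],
  [[80,47,0],0],
  [[103,61,0],0],
  [[103,61,0],0],
  [[103,61,15],0],
  [[103,61,25],0],
  [[103,61,25],0],
  [[103,61,25],0],
  [[103,61,25],0],
], claw=1)

```text
clock: 9.75
eef_pos: [0.5176, -0.0112, 0.3334]
tool_rot: [0.323, 0.947, 0.0, 0.0]
ft_force: [-1.5, -0.6, -0.3]
grip_width: 0.0003
grasp_force: 0.0
```

```bash
python3 m.py
python3 - <<'E'
from h import *
im,d=bot.camera('scene')
for n in ['press_knob','jar_orange','turn_handle']:
    r,P=cloud(n,'scene',d)
    if r:
        z=np.percentile(P[:,2],95);T=P[abs(P[:,2]-z)<.006];print(n,round(r['score'],2),r['uv'],z,P.mean(0).round(3),T.mean(0).round(4),[np.round(x,1) for x in cv2.minAreaRect(T[:,:2].astype(np.float32)*1000)])
b=cv2.resize(im[100:220,180:320],(700,600),interpolation=cv2.INTER_CUBIC);cv2.imwrite('pics/s1.png',b[...,::-1])
E
```

```text
9.8 [ 0.5176 -0.0112  0.3334] [3.226e-01 9.465e-01 1.000e-04 4.000e-04] [ 0.2 -0.   0.3]
tool y angle 52.3628168204879
turn_handle 0.45 [ 0.5381 -0.1072  0.2219] [3.3 6.9] 45.7 tool shift mm [-74.8 -63.6 111.5]
press_knob 0.7 [ 0.5137 -0.0067  0.2293] [42.7 33.7] 52.6 tool shift mm [  5.8   1.1 104.1]
press_knob 0.53 [248.2, 152.2] 0.23017597898106826 [ 0.527 -0.005  0.226] [ 0.5243 -0.0064  0.2284] [array([522. ,  -7.9]), array([40.5, 38. ]), np.float64(32.6)]
jar_orange 0.69 [247.9, 201.7] 0.09784697988932424 [ 0.537 -0.001  0.07 ] [ 0.5311 -0.0027  0.0964] [array([531.2,  -3.4]), array([30.9, 45.5]), np.float64(28.7)]
turn_handle 0.61 [205.9, 155.1] 0.22247827277652665 [ 0.559 -0.124  0.207] [ 0.5671 -0.1199  0.2206] [array([ 565.4, -119.3]), array([18.4, 62.3]), np.float64(50.2)]
```

View pics/s1.png

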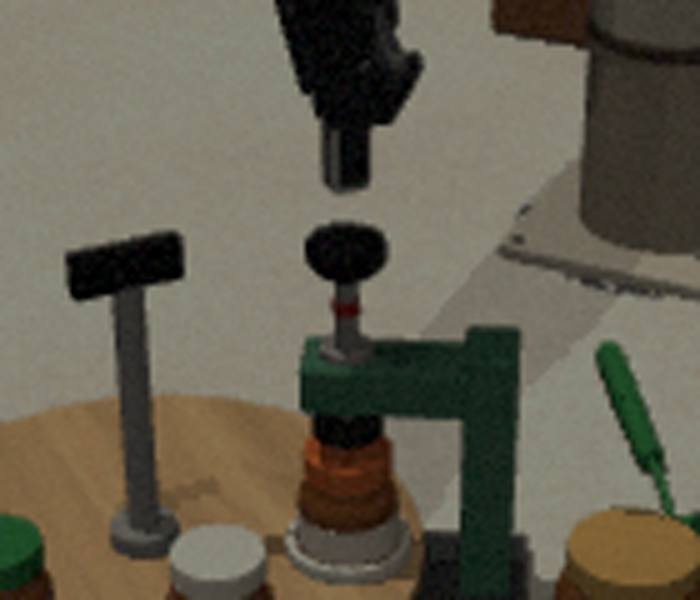

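The fingers are centred over the knob, the orange jar is under the pad, and the handle has turned about −60°. I press in stages.

Request:
step_arm([
  [[0,0,10],0],
  [[0,0,20],0],
  [[0,0,26],0],
  [[0,0,29],0],
  [[0,0,32],0],
  [[0,0,35],0],
  [[0,0,38],0],
  [[0,0,40],0],
  [[0,0,40],0],
  [[0,0,40],0],
])

```text
clock: 11.35
eef_pos: [0.5173, -0.011, 0.293]
tool_rot: [0.322, 0.947, 0.0, 0.0]
ft_force: [-2.3, 0.9, 3.4]
grip_width: -0.0002
grasp_force: 1.4
```

Request:
step_arm([
  [[0,0,2],0],
  [[0,0,4],0],
  [[0,0,6],0],
  [[0,0,8],0],
  [[0,0,10],0],
  [[0,0,10],0],
  [[0,0,10],0],
  [[0,0,10],0],
])

```text
clock: 12.35
eef_pos: [0.5174, -0.011, 0.2838]
tool_rot: [0.322, 0.947, 0.0, 0.001]
ft_force: [-3.3, -0.2, 7.7]
grip_width: 0.0003
grasp_force: 4.0
```

```bash
cat > b.py <<'E'
import sys
from h import *
o=bot.get_obs();print(o['clock'],o['eef_pos'].round(4),o['ft_force'].round(2))
im,d=bot.camera('scene')
r,P=cloud('press_knob','scene',d)
if r: T=P[P[:,2]>np.percentile(P[:,2],50)];print('knob',r['score'],r['uv'],np.percentile(P[:,2],[5,50,95]).round(4))
p=bot.camera_params('scene')
b=cv2.resize(im[110:210,195:315],(720,600),interpolation=cv2.INTER_CUBIC);cv2.imwrite(sys.argv[1],b[...,::-1])
E
python3 b.py pics/s2.png
```

```text
12.35 [ 0.5174 -0.011   0.2838] [-3.27 -0.21  7.69]
knob 0.55 [246.2, 158.7] [0.1992 0.2088 0.2113]
```

Request:
step_arm([
  [[0,0,2],0],
  [[0,0,4],0],
  [[0,0,6],0],
  [[0,0,6],0],
  [[0,0,6],0],
  [[0,0,6],0],
])

```text
clock: 13.2
eef_pos: [0.5174, -0.0111, 0.2784]
tool_rot: [0.323, 0.947, 0.0, 0.001]
ft_force: [-4.9, -0.3, 10.9]
grip_width: -0.0001
grasp_force: 5.5
```

```bash
python3 b.py pics/s3.png; python3 -c "
from h import *
for _ in range(3): bot.camera('scene');print(bot.get_obs()['ft_force'].round(2),bot.get_obs()['eef_pos'].round(4))"
```

```text
13.2 [ 0.5174 -0.0111  0.2784] [-4.87 -0.35 10.86]
knob 0.42 [245.8, 189.2] [0.0986 0.106  0.1096]
[-4.64 -0.41 11.89] [ 0.5174 -0.011   0.2785]
[-4.890e+00  1.000e-02  1.114e+01] [ 0.5174 -0.011   0.2785]
[-4.    0.49 11.48] [ 0.5175 -0.011   0.2785]
```

View pics/s3.png

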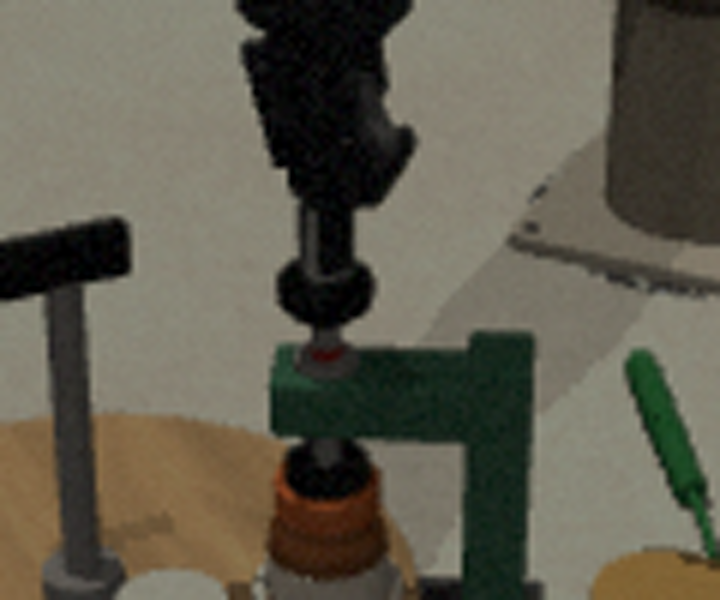

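The red band, at about (327,355), is half sunk in the collar, and the force is about 11 N, as expected at 25 mm. I hold there.

Request:
step_arm([
  [[0,0,0],0],
  [[0,0,0],0],
  [[0,0,0],0],
  [[0,0,0],0],
  [[0,0,0],0],
  [[0,0,0],0],
  [[0,0,0],0],
  [[0,0,0],0],
  [[0,0,0],0],
  [[0,0,0],0],
  [[0,0,0],0],
  [[0,0,0],0],
])

```text
clock: 14.95
eef_pos: [0.5174, -0.011, 0.2784]
tool_rot: [0.322, 0.947, 0.0, 0.001]
ft_force: [-4.4, 0.5, 10.8]
grip_width: -0.0002
grasp_force: 5.5
```

Request:
step_arm([
  [[0,0,0],0],
  [[0,0,0],0],
  [[0,0,0],0],
  [[0,0,0],0],
  [[0,0,0],0],
  [[0,0,0],0],
  [[0,0,0],0],
  [[0,0,0],0],
  [[0,0,0],0],
  [[0,0,0],0],
  [[0,0,0],0],
  [[0,0,0],0],
])

```text
clock: 16.45
eef_pos: [0.5174, -0.011, 0.2785]
tool_rot: [0.322, 0.947, 0.0, 0.001]
ft_force: [-4.1, 0.1, 10.5]
grip_width: -0.0001
grasp_force: 5.5
```

Request:
step_arm([
  [[0,0,0],0],
  [[0,0,0],0],
  [[0,0,0],0],
  [[0,0,0],0],
  [[0,0,0],0],
  [[0,0,0],0],
  [[0,0,0],0],
  [[0,0,0],0],
])

```text
clock: 17.45
eef_pos: [0.5174, -0.011, 0.2785]
tool_rot: [0.322, 0.947, 0.0, 0.001]
ft_force: [-4.2, 0.7, 12.1]
grip_width: 0.0001
grasp_force: 5.5
```

```bash
python3 -c "
from workcell import bot
o=bot.get_obs();print(o['clock'],o['eef_pos'],o['ft_force'])
assert 9<o['ft_force'][2]<13 and abs(o['eef_pos'][2]-.2783)<.0015
print(bot.job_done())"
```

```text
17.45 [ 0.51742817 -0.01102253  0.2784608 ] [-4.21452363  0.71289235 12.13113624]
the job is handed in; nothing more can be done
None
```

The job is handed in at 17.5 s: the orange-lidded jar is under the press, and the knob was held about 25 mm down (red band half sunk, about 11 N) for over 4 s and is still held; no verdict was returned.

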